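# Find the hidden catch and swing out the rack arm

### The job

The folded rack arm is locked by a concealed catch: one of the four look-alike square plates sunk in the flat top panel of its housing is a push button, the other three are blind. Feel across the plates with closed fingertips, press the one that gives fully in (it stays in), then push the freed rack arm outwards, away from the panel, as far as it goes. Leave the jar, mug, cone and dumbbell standing where they are.

Things in the scene. Friction and masses are not known exactly. Their poses are not given: they have to be found in the camera images.
- housing: Latch housing fixed to the shelf: block 90 mm (x) by 300 mm (y) by 60 mm high, flat panel on top; origin at the centre of its underside, x away from the robot at yaw 0, z up. Beyond its +y end a wing (x -35 to 65, y 150 to 230 mm, 45 mm high) carries the rack arm's upright steel pin.
- panel (a point): Centre of the flat panel, on its top face 60 mm up, axes as the housing. Four square pockets, 52 mm wide, are centred at x = 0, y = -105, -35, 35, 105 mm. In each lies a 50 mm square metal plate, its face 2 mm below the panel. Three are rigid; one, at a place that changes and alike to the eye, is the catch. Closed fingers fit into a pocket, open ones do not.
- catch (a joint): Travel of the catch plate, m: 0 = out (face 2 mm below the panel), 0.008 = fully in (10 mm below). Gives under about 4 to 5 N and stays where pushed. Fully in, it sinks the bolt (small steel block on the wing at the arm's outer side, 58 mm high) that locks the arm.
- rack_arm (a joint): Rack arm's angle about the pin, rad: 0 = folded, pointing along the housing's -x; grows as the arm swings out, first towards the housing's +y (clockwise from above); stop at 1.2. Locked at 0 until the catch is in. Freed, it turns under about 0.15 N m and stays where left.
- pivot (a point): Top of the steel pin on which the arm turns, 97 mm above the shelf; at x = 30, y = 190 mm in the housing's frame. A 48 mm wide hub of the arm surrounds it, 50 to 86 mm high.
- bar_end (a point): Centre of the arm's free end face, 170 mm from the pin axis, 64.5 mm above the shelf. The arm is a level dark steel bar 30 mm wide, from 52 to 77 mm up (rubber pad to 80), with a lip up to 107 mm over its last 12 mm. Folded, its outer 100 mm stand free of housing and wing, with room beside and below.
- jar: Closed glass jar, 72 mm diameter, 110 mm high, loose; origin at the centre of its underside. Leave alone.
- mug: Ceramic mug, 80 mm diameter, 90 mm high, loose; handle to its +y; origin at the centre of its underside. Leave alone.
- cone: Black plastic cone, 80 mm diameter base, 90 mm high, loose; origin at the centre of its underside. Leave alone.
- dumbbell: Yellow vinyl dumbbell lying along its y, 170 mm long, heads 60 mm square, loose; origin under its centre at the shelf. Leave alone.

How it is judged:
On the way, in this order (a step that is already met when the one before it is completed fails the run):
1. the catch is pressed fully in (value of joint catch above 0.0065 m), for 0.1 s.
2. the rack arm is swung out to its stop (value of joint rack_arm above 1.08 rad), for 0.2 s.
At the end, for the whole second after the job is handed in: The catch is in by more than 6.5 of its 8 mm, the rack arm rests more than 1.08 rad out (stop at 1.2), and the jar, mug, cone and dumbbell are within 25 mm of where they began and not lifted by more than 10 mm or tipped by more than 0.2 rad (value of joint catch above 0.0065 m and value of joint rack_arm above 1.08 rad and velocity of joint rack_arm between -0.05 and 0.05 rad/s and distance of each of jar, mug, cone, dumbbell from where it was at the start of the episode below 0.025 m and angle between each of jar, mug, cone, dumbbell's own z axis and vertical below 0.2 rad and height (world z) of each of jar, mug, cone, dumbbell below 0.01 m); the robot touches nothing.
It fails at once if the rack arm is forced out while the catch is not in (value of joint rack_arm above 0.15 rad and value of joint catch below 0.005 m).
It fails at once if a jar, mug, cone or dumbbell is lifted (10 mm), tipped (0.2 rad) or moved (25 mm) (not (distance of each of jar, mug, cone, dumbbell from where it was at the start of the episode below 0.025 m and angle between each of jar, mug, cone, dumbbell's own z axis and vertical below 0.2 rad and height (world z) of each of jar, mug, cone, dumbbell below 0.01 m)).
It also fails if it takes over 61 s, if anything falls off the work surface, if the arm or the gripper's body presses on something with over 40 N, if the wrist force passes 120 N, or if a joint passes its speed limit or range.

### The arm

A 7-joint arm with a two-finger parallel gripper is mounted at the origin on the work surface. World frame = base frame: x ahead of the robot, y to its left, z up, the work surface at z = 0. Lengths are in m, angles in rad, forces in N, time in s.
With the tool pointing down it reaches from about 0.425 to 0.925 m from the base axis. Payload 6.8 kg.
Tool frame: the origin (TCP) lies midway between the tips of the shut fingers; the grasp point (between the pads) lies 19 mm behind it; x points along the fingers, y is the direction in which the jaws open and shut, and the axes are right-handed (so a half turn about x gives the same grasp; the last joint's range is limited). The gripper opens to 85 mm and grips with 20 to 120 N. Pads are 22 mm wide; open, the fingers measure 114 mm over their backs; the gripper's body (76 mm by 85 mm) begins 54 mm behind the grasp point. The pads swing forward as they close: fully open they stand 13 mm farther back than shut.
Start: joints at [-1.434, 0.477, 0.022, 1.555, -0.011, 1.109, -0.083], TCP at [0.164, 0.655, 0.231] pointing down, gripper open.
Joint ranges: [-2.96, 2.96], [-0.34, 2.1], [-1.41, 1.46], [0.24, 2.44], [-1.37, 4.51], [0.17, 1.92], [-2.96, 2.96]. Speed limits (rad/s): [2.39, 2.39, 3.14, 3.14, 3.14, 3.14, 3.14].

### API

Orientations are given as a rotation vector (axis times angle).
In Python, from bench import r gives the robot as it stands.
- The arm moves only by the tool carry_out, never from a script. Its argument "targets" is one flat list of numbers, 7 for each row, row after row: the finger opening in m, from 0 to 0.0854, then the shift along the tool's x, y, z in m, then the turn, a rotation vector about the tool's x, y, z in units of 5 degrees (1.0 is 5 degrees). A call has 1 to 12 rows; each row is the pose to reach, as a shift and turn from the pose measured when the call began, along the tool's axes at that moment; what a row does not reach only later rows make up. A row lasts 1/8 s, in which the tool goes at most 62.5 mm and 10.7 degrees, less where a joint would pass 70% of its speed; a pose out of reach is approached as far as the arm can. A call with a gripper value outside its range is refused whole. The fingers move at their own pace and stop on an object; "squeeze" is the grip in N (left out, the last holds). Time passes only in rows, so rows that repeat a pose let the fingers close. It gives the time, the measured TCP pose, the force and the opening at its end, in the units of the state.
- r.get_obs(): the state, without advancing time (a new reading comes with each control period).
- r.grab_frame(name): name is "side" or "top"; returns the picture (400x640x3 uint8, blue, green, red); there is no depth.
- r.camera_info(name): a dict with "fx", "fy", "cx", "cy" (pixels), "xyz" and "orientation" of the camera in the world. Camera axes: x right, y up, looking along -z (the intrinsics and any distortion apply to the point x, -y, -z); pixel columns grow to the right and rows downward; lengths in m; the calibration is good to about 2 mm. A picture is of the moment at which its call begins. camera_info takes no time and is no camera call.
- r.hand_in(): hands the job in, once; it reports no verdict.
The state is a dict: "clock": time; "joints": joint angles; "qvel": joint speeds; "tau": joint torques, N m; "tcp_pos": TCP position; "orientation": TCP orientation; "contact_force": force on the tool from outside, world axes, zero at the start; "moment": the same for the moment, N m; "grip_width": finger opening in m.
Only numpy, scipy, OpenCV 4.12 (cv2) and the standard library are available. Lean on these libraries where they do the work, as an engineer would, in place of code of your own. Each camera call takes 0.05 s, during which the arm holds its last target. There are 200 camera calls.

## Working session

There is one attempt and no reset: what is moved stays moved. The work goes in short steps, Python scripts to look and compute and a tool call to move; the robot and the scene stay as the last step left them, time stands still between calls to the robot, and variables do not carry over. Pictures are saved under pics/ and viewed, about 8 in all and at most 12, crops included, and the job is handed in when it is done.

Besides the shell and the picture viewer there is one more tool, called after "Call:" as name(argument=value, ...) on one line, values as JSON. carry_out: Moves the arm, as the interface text tells. Its arguments: {"type":"object","properties":{"targets":{"type":"array","items":{"type":"number"}},"squeeze":{"type":"number"}},"required":["targets"]}

```bash
mkdir -p pics; ls; python3 - <<'E'
from bench import r
import cv2
o=r.get_obs(); print({k:o[k] for k in('clock','tcp_pos','orientation','contact_force','grip_width')})
for n in('top','side'):
    print(n,r.camera_info(n)); cv2.imwrite(f'pics/{n}0.png',r.grab_frame(n))
E
```

```text
pics
{'clock': 0.0, 'tcp_pos': array([0.16344174, 0.65428922, 0.2303007 ]), 'orientation': array([ 0.19065248,  1.56234251, -0.19362893]), 'contact_force': array([-0.23782646, -0.52245109,  0.17745473]), 'grip_width': 0.08554669424728278}
top {'fx': 407.08843886614596, 'fy': 407.08843886614596, 'cx': 311.942345422687, 'cy': 200.96840383330454, 'xyz': array([ 0.43308605, -0.04986438,  0.85389565]), 'orientation': array([ 0.10568525, -0.13208469, -1.57099702])}
side {'fx': 368.1653518533501, 'fy': 368.1653518533501, 'cx': 314.1607953895723, 'cy': 202.72658597443942, 'xyz': array([ 0.3847325 , -0.56408364,  0.46638276]), 'orientation': array([ 0.9317367 , -0.13324961, -0.27139282])}
```

View pics/top0.png

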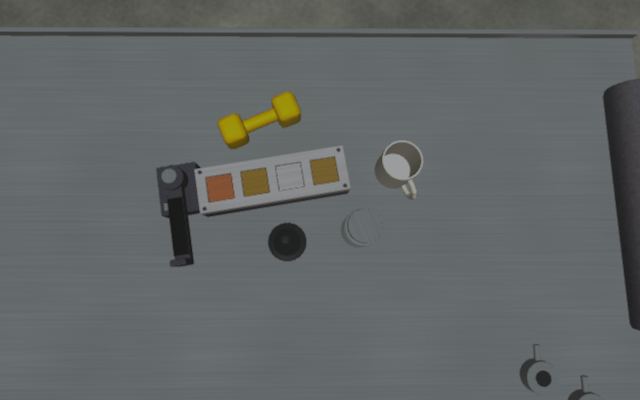

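View pics/side0.png

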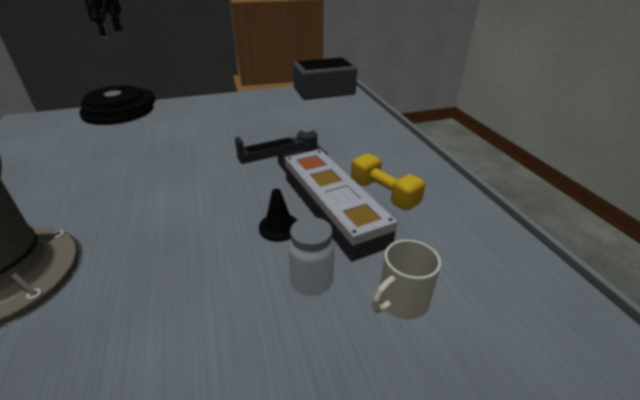

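The top view has the housing with four plates at about (220,187), (255,181), (290,176) and (325,170). The pin is at (172,177) and the bar end near (180,263). The dumbbell, mug, jar and cone stand clear around it, and the side view agrees.

```bash
cat > h.py <<'E'
import numpy as np, cv2
from scipy.spatial.transform import Rotation as R
from bench import r
def ray(n,uv,z):
    c=r.camera_info(n); u,v=uv
    d=R.from_rotvec(c['orientation']).apply([(u-c['cx'])/c['fx'],-(v-c['cy'])/c['fy'],-1])
    return c['xyz']+d*(z-c['xyz'][2])/d[2]
def pix(n,p):
    c=r.camera_info(n); q=R.from_rotvec(c['orientation']).inv().apply(np.array(p)-c['xyz'])
    return np.array([c['cx']-c['fx']*q[0]/q[2], c['cy']+c['fy']*q[1]/q[2]])
def state():
    o=r.get_obs(); M=R.from_rotvec(o['orientation']).as_matrix()
    return o,np.array(o['tcp_pos']),M
E
python3 - <<'E'
from h import *
im=cv2.imread('pics/top0.png'); hsv=cv2.cvtColor(im,cv2.COLOR_BGR2HSV)
m=((hsv[...,2]>135)).astype(np.uint8)*255; m[:, :190]=0; m[:,355:]=0; m[:140]=0; m[220:]=0
m|=cv2.inRange(hsv,(0,100,60),(40,255,255))*(np.indices(m.shape)[0]>150).astype(np.uint8)
m=cv2.morphologyEx(m,cv2.MORPH_OPEN,np.ones((3,3)))
cs,_=cv2.findContours(m,0,2); c=max(cs,key=cv2.contourArea)
b=cv2.boxPoints(cv2.minAreaRect(c)); print(b)
P=np.array([ray('top',x,.06) for x in b]); print(P.round(4)); print('sides',[np.linalg.norm(P[i]-P[i-1]).round(4) for i in range(4)])
print('centre',P.mean(0))
o=[]
for u in [(220,187),(255,181),(290,176),(325,170)]: o.append(ray('top',u,.058)); print('plate',o[-1].round(4))
d=o[0]-o[3]; print('len',np.linalg.norm(d),'yaw',np.arctan2(-d[0],d[1]))
print('pin',ray('top',(172,177),.097),'end',ray('top',(180,263),.107))
cv2.drawContours(im,[b.astype(int)],0,(0,0,255),1)
cv2.imwrite('pics/crop.png',cv2.resize(im[130:280,140:360],None,fx=3.5,fy=3.5,interpolation=2))
_,p,M=state(); print(M.round(3))
E
```

```text
[[194.05571 169.59254]
 [342.2038  145.50343]
 [349.107   187.9582 ]
 [200.95892 212.04732]]
[[ 0.6177  0.1704  0.06  ]
 [ 0.6672 -0.1251  0.06  ]
 [ 0.5801 -0.1375  0.06  ]
 [ 0.5327  0.1537  0.06  ]]
sides [np.float64(0.0866), np.float64(0.2997), np.float64(0.088), np.float64(0.295)]
centre [0.59942671 0.01538816 0.06      ]
plate [0.5828 0.1185 0.058 ]
plate [0.5949 0.0495 0.058 ]
plate [ 0.6049 -0.02    0.058 ]
plate [ 0.6171 -0.09    0.058 ]
len 0.2112635523291922 yaw 0.16290854558231518
pin [0.59484323 0.20103202 0.097     ] end [0.43427426 0.17595222 0.107     ]
[[-0.     0.242  0.97 ]
 [-0.002  0.97  -0.242]
 [-1.    -0.002  0.   ]]
```

View pics/crop.png

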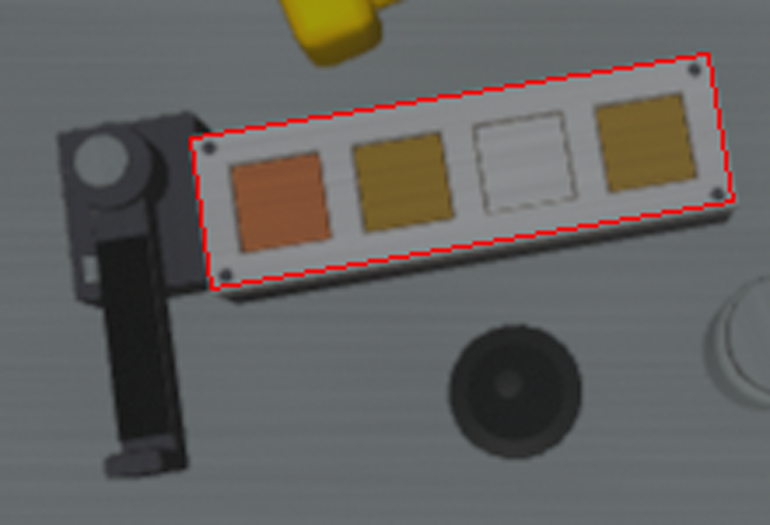

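The panel measures 296 × 87 mm (300 × 90 given), the plates are 70 mm apart, and yaw is about 0.163. Next I close the fingers and go above the orange plate.

Call:
carry_out(targets=[0,0.008,-0.042,0.054,-0.47,0,0,0,0.016,-0.084,0.107,-0.93,0,0,0,0.024,-0.125,0.161,-1.4,0,0,0,0.032,-0.167,0.215,-1.87,0,0,0,0.04,-0.209,0.268,-2.33,0,0,0,0.048,-0.251,0.322,-2.8,0,0,0,0.056,-0.293,0.376,-3.27,0,0,0,0.064,-0.334,0.43,-3.73,0,0,0,0.072,-0.376,0.483,-4.2,0,0,0,0.08,-0.418,0.537,-4.67,0,0,0,0.08,-0.418,0.537,-4.67,0,0,0,0.08,-0.418,0.537,-4.67,0,0], squeeze=40)

```text
clock: 1.6
tcp_pos: [0.5852, 0.112, 0.1504]
orientation: [-0.124, 1.568, 0.117]
contact_force: [0.0, 0.6, -1.1]
grip_width: -0.0001
```

Call:
carry_out(targets=[0,0.03,0.003,0,0,0,0,0,0.06,0.006,0,0,0,0,0,0.08,0.006,0,0,0,0,0,0.086,0.006,-0.001,0,0,0,0,0.09,0.006,-0.001,0,0,0,0,0.092,0.006,-0.001,0,0,0,0,0.093,0.006,-0.001,0,0,0,0,0.094,0.006,-0.001,0,0,0,0,0.094,0.006,-0.001,0,0,0])

```text
clock: 2.72
tcp_pos: [0.5837, 0.1176, 0.0581]
orientation: [-0.124, 1.567, 0.117]
contact_force: [-4.0, -0.7, 11.6]
grip_width: -0.0003
```

```bash
python3 -c "
from h import *
cv2.imwrite('pics/side1.png',cv2.resize(r.grab_frame('side')[80:270,220:460],None,fx=3,fy=3)); print(state())"
```

```text
({'clock': 2.775, 'joints': array([-0.40868444,  0.56306788,  0.13586063,  1.88892784, -0.10625805,
        0.69688915,  1.51209325]), 'qvel': array([ 0.00050473, -0.0020278 ,  0.00081346,  0.00022313,  0.00162003,
       -0.00179274, -0.0012853 ]), 'tau': array([ 2.18786406e-01, -5.03919518e+01,  3.52136448e+00, -1.93714893e+01,
        1.03272772e-01, -1.30647965e+00, -1.41062355e-03]), 'tcp_pos': array([0.58374591, 0.11755598, 0.05814751]), 'orientation': array([-0.12364749,  1.56685984,  0.11703069]), 'contact_force': array([-4.3243175 , -1.3016795 , 11.17274178]), 'moment': array([-0.07906774,  0.85865688,  0.00745349]), 'grip_width': 0.00015333032474486682}, array([0.58374591, 0.11755598, 0.05814751]), array([[ 9.01617662e-04, -1.52658790e-01,  9.88278544e-01],
       [-4.15249402e-03,  9.88269854e-01,  1.52661236e-01],
       [-9.99990972e-01, -4.24146282e-03,  2.57126840e-04]]))
```

View pics/side1.png

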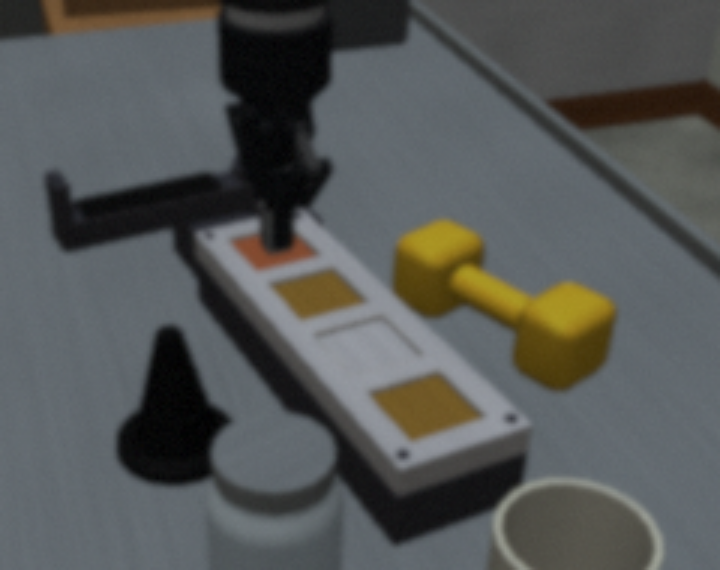

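The tip sits on the orange plate at its nominal height (0.058) with 11.6 N, so that plate is blind. Next plate is −70 mm.

Call:
carry_out(targets=[0,-0.02,0,0,0,0,0,0,-0.02,-0.035,0,0,0,0,0,-0.02,-0.07,0,0,0,0,0,-0.02,-0.07,0,0,0,0,0,-0.01,-0.07,0,0,0,0,0,-0.003,-0.07,0,0,0,0,0,-0.001,-0.07,0,0,0,0,0,0.001,-0.07,0,0,0,0,0,0.002,-0.07,0,0,0,0,0,0.002,-0.07,0,0,0,0])

```text
clock: 4.03
tcp_pos: [0.5938, 0.0494, 0.0581]
orientation: [-0.123, 1.568, 0.119]
contact_force: [-7.4, 0.2, 17.5]
grip_width: -0.0
```

Blind too (17.5 N at 0.058). On to the white plate.

Call:
carry_out(targets=[0,-0.02,0,0,0,0,0,0,-0.02,-0.035,0,0,0,0,0,-0.02,-0.07,0,0,0,0,0,-0.02,-0.07,0.001,0,0,0,0,-0.01,-0.07,0.001,0,0,0,0,-0.003,-0.07,0.001,0,0,0,0,-0.001,-0.07,0.001,0,0,0,0,0.001,-0.07,0.001,0,0,0,0,0.002,-0.07,0.001,0,0,0,0,0.002,-0.07,0.001,0,0,0])

```text
clock: 5.28
tcp_pos: [0.6059, -0.0197, 0.0564]
orientation: [-0.124, 1.567, 0.118]
contact_force: [-0.2, -0.3, 1.0]
grip_width: -0.0001
```

The white plate gives: 0.0564 with only 1 N. I'll press on slowly to 10 mm below the panel.

Call:
carry_out(targets=[0,0.0015,0,0,0,0,0,0,0.003,0,0,0,0,0,0,0.0045,0,0,0,0,0,0,0.006,0,0,0,0,0,0,0.007,0,0,0,0,0,0,0.008,0,0,0,0,0,0,0.0085,0,0,0,0,0,0,0.0085,0,0,0,0,0])

```text
clock: 6.28
tcp_pos: [0.6061, -0.0199, 0.05]
orientation: [-0.123, 1.567, 0.118]
contact_force: [-8.4, -0.5, 21.7]
grip_width: -0.0002
```

The plate bottomed at 0.050 with 22 N, which is its full 8 mm. Next I lift and go to the inner side of the bar.

Call:
carry_out(targets=[0,-0.05,0,0,0,0,0,0,-0.09,0,0,0,0,0,0,-0.09,0.045,-0.026,0,0,0,0,-0.09,0.09,-0.051,0,0,0,0,-0.09,0.135,-0.077,0,0,0,0,-0.09,0.179,-0.102,0,0,0,0,-0.09,0.179,-0.102,0,0,0,0,-0.06,0.179,-0.102,0,0,0,0,-0.03,0.179,-0.102,0,0,0,0,0,0.179,-0.102,0,0,0,0,0,0.179,-0.102,0,0,0])

```text
clock: 7.65
tcp_pos: [0.477, 0.1398, 0.0476]
orientation: [-0.124, 1.571, 0.116]
contact_force: [0.7, -0.2, -0.4]
grip_width: 0.0
```

```bash
python3 - <<'E'
from h import *
im=r.grab_frame('top'); cv2.imwrite('pics/top2.png',cv2.resize(im[130:280,140:360],None,fx=3.5,fy=3.5,interpolation=2))
o,p,M=state(); print(p,o['contact_force'])
# push path: tcp at radius rho along bar, offset s to inner side
yaw=.160; hx=np.array([np.cos(yaw),np.sin(yaw)]); hy=np.array([-np.sin(yaw),np.cos(yaw)])
C=np.array([.600,.0145]); piv=C+.03*hx+.19*hy
for a in (0,.2,.4,.6,.8,1.0,1.2,1.26):
    e=-np.cos(a)*hx+np.sin(a)*hy; n=np.sin(a)*hx+np.cos(a)*hy
    q=piv+.125*e-n*.030
    d=np.append(q-p[:2],0); t=M.T@d
    print(a,q.round(3),np.linalg.norm(q).round(3),t.round(3),'turn',(a/np.radians(5)).round(2))
E
```

```text
[0.47789574 0.14031193 0.04894966] [-0.82016815 -0.1124236   0.50560311]
0 [0.481 0.157] 0.506 [-0.     0.016  0.005] turn 0.0
0.2 [0.473 0.182] 0.507 [-0.     0.042  0.002] turn 2.29
0.4 [0.471 0.207] 0.514 [-0.     0.067  0.003] turn 4.58
0.6 [0.473 0.233] 0.528 [-0.     0.092  0.01 ] turn 6.88
0.8 [0.481 0.257] 0.546 [-0.     0.115  0.021] turn 9.17
1.0 [0.494 0.28 ] 0.567 [-0.001  0.136  0.037] turn 11.46
1.2 [0.51  0.299] 0.592 [-0.001  0.152  0.056] turn 13.75
1.26 [0.516 0.305] 0.599 [-0.001  0.157  0.063] turn 14.44
```

View pics/top2.png

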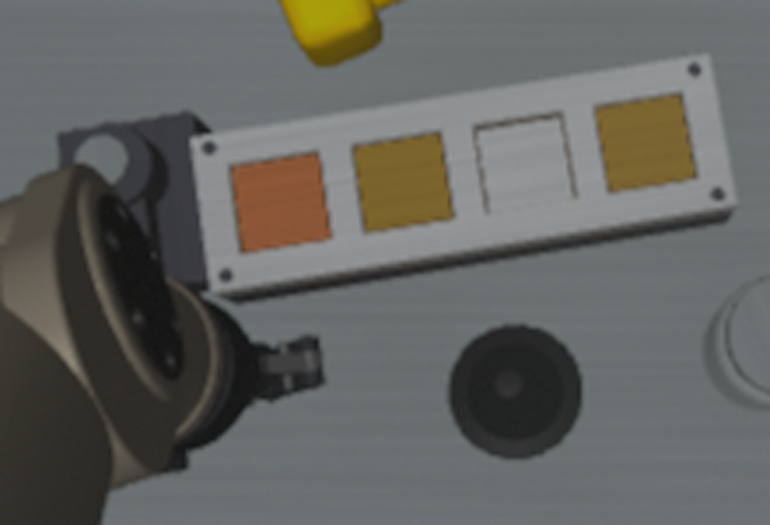

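The view is partly hidden by the arm. The white plate at crop (525,160) now shows deeper shadow edges, so it is sunk, and the fingers are in the gap beside the bar. Now the push along the arc, turning with the bar.

Call:
carry_out(targets=[0,0,0.008,0.003,0,0,0,0,0,0.016,0.005,0,0,0,0,0,0.029,0.003,1.1,0,0,0,0,0.042,0.002,2.3,0,0,0,0,0.054,0.002,3.4,0,0,0,0,0.067,0.003,4.6,0,0,0,0,0.067,0.003,4.6,0,0])

```text
clock: 8.57
tcp_pos: [0.4709, 0.209, 0.0493]
orientation: [0.19, 1.561, -0.195]
contact_force: [-0.9, -0.5, -0.2]
grip_width: 0.0002
```

Call:
carry_out(targets=[0,0,0.013,-0.002,1.1,0,0,0,0,0.026,-0.003,2.3,0,0,0,0,0.038,-0.003,3.4,0,0,0,0,0.051,-0.002,4.6,0,0,0,0,0.063,0.001,5.7,0,0,0,0,0.076,0.005,6.9,0,0,0,0,0.085,0.009,7.7,0,0,0,0,0.085,0.009,7.7,0,0])

```text
clock: 9.57
tcp_pos: [0.5007, 0.2898, 0.0494]
orientation: [0.712, 1.448, -0.714]
contact_force: [-0.3, 0.0, -0.4]
grip_width: 0.0001
```

```bash
python3 - <<'E'
from h import *
cv2.imwrite('pics/side3.png',cv2.resize(r.grab_frame('side')[80:270,180:460],None,fx=2.8,fy=2.8))
o,p,M=state(); print(p,o['contact_force'],o['joints'].round(2)); print(M.round(3))
E
```

```text
[0.50041038 0.28927428 0.04934209] [-0.63667454 -0.60864172 -0.31433737] [-0.92  0.58  0.38  1.95 -0.33  0.67  0.32]
[[ 0.001  0.792  0.611]
 [-0.003  0.611 -0.792]
 [-1.    -0.001  0.003]]
```

View pics/side3.png

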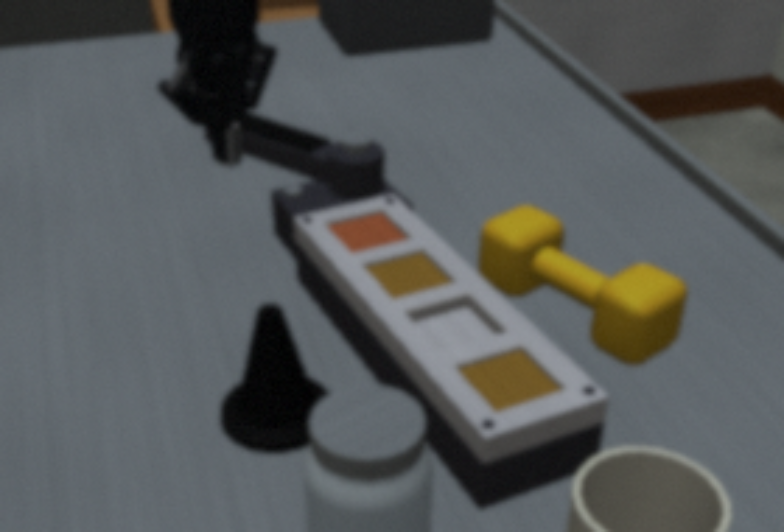

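The bar is well swung out and the white plate is visibly sunk. Next I finish towards the stop.

Call:
carry_out(targets=[0,0,0.006,-0.001,0.5,0,0,0,0,0.011,-0.001,1,0,0,0,0,0.015,-0.002,1.3,0,0,0,0,0.018,-0.002,1.5,0,0,0,0,0.018,-0.002,1.5,0,0])

```text
clock: 10.25
tcp_pos: [0.5101, 0.2993, 0.0488]
orientation: [0.808, 1.415, -0.823]
contact_force: [-12.0, -6.4, 9.2]
grip_width: -0.0001
```

The force has risen to about 13 N across the bar, where friction alone would need about 1 N, so it is at the stop. Back off, lift and view.

Call:
carry_out(targets=[0,0,-0.015,0,0,0,0,0,0,-0.035,0,0,0,0,0,0,-0.035,0,0,0,0,0,-0.05,-0.035,0,0,0,0,0,-0.1,-0.035,0,0,0,0,0,-0.15,-0.035,0,0,0,0,0,-0.15,0.025,-0.05,0,0,0,0,-0.15,0.06,-0.1,0,0,0,0,-0.15,0.06,-0.16,0,0,0,0,-0.15,0.06,-0.22,0,0,0,0,-0.15,0.06,-0.22,0,0,0])

```text
clock: 11.62
tcp_pos: [0.4483, 0.5281, 0.1969]
orientation: [0.802, 1.421, -0.814]
contact_force: [-0.1, -0.1, -0.4]
grip_width: 0.0002
```

```bash
python3 - <<'E'
from h import *
im=r.grab_frame('top'); cv2.imwrite('pics/top4.png',im[60:300,60:460].repeat(2,0).repeat(2,1)[:,:800])
o,p,M=state(); print(p,o['contact_force'],o['clock'])
a=cv2.imread('pics/top0.png'); 
for n,(x0,y0,x1,y1) in dict(mug=(372,135,430,205),jar=(338,203,385,250),cone=(263,217,312,267),dumb=(212,88,305,152)).items():
    print(n,cv2.phaseCorrelate(cv2.cvtColor(a,6)[y0:y1,x0:x1].astype(np.float32),cv2.cvtColor(im,6)[y0:y1,x0:x1].astype(np.float32)))
E
```

```text
[0.45020729 0.52556432 0.19713218] [-0.33763348  0.28972742 -0.81392021] 11.675
mug ((0.0002787416265732645, -0.007601160504584925), 0.9668015310057887)
jar ((0.01687912550769255, -0.033955231481975545), 1.0227135540917516)
cone ((-0.03205984783228644, 0.04457553884209631), 0.9730978858947754)
dumb ((0.033270442845768855, -0.053729398624859925), 0.9751852915311853)
```

View pics/top4.png

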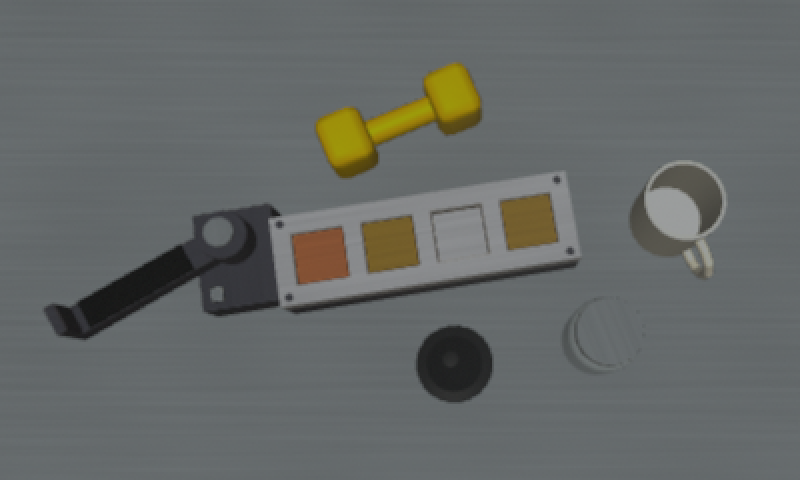

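The top view shows the bar out left, pointing from about crop (180,258) to (85,312). That is 60° from −x in the world plus 9° of housing yaw, about 1.21 rad, so at the stop. The white plate is sunk, the loose objects have shifted less than 0.1 px, and the robot is clear.

```bash
python3 -c "
from bench import r
print(r.hand_in())"
```

```text
the job is handed in; nothing more can be done
None
```

The catch is pressed in, the rack arm is swung out to its stop, and the job is handed in (no verdict is given). The last clock reading before hand-in was 11.7 s.

- **Finding the catch:** With closed fingertips, the orange plate and the ochre plate beside it were rigid, holding 12 and 17 N at their normal height. The white plate gave, so I did not need to feel the fourth.
- **Pressing it:** I pressed the white plate to 10 mm below the panel, its full 8 mm of travel, where it bottomed at 22 N. The pictures after that show it sunk.
- **Swinging the arm:** I pushed the bar outwards until the force rose to about 13 N at the stop. The last top view puts it at about 1.21 rad, against a stop at 1.2.
- **Final checks:** The jar, mug, cone and dumbbell shifted less than 0.1 pixel in the top view. The robot is clear and reads about 1 N or less of contact force.
- **One disagreement:** My first reading of the pin position, from pixels picked by eye, was about 7 mm off the housing geometry. I used the geometry instead, and nothing failed.

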